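# Wind the clamp shut with the removable crank

## Robot

A 6-joint arm with a two-finger parallel gripper is mounted at the origin on a cart in front of the work surface, level with it; the furniture and walls round the work are solid. World frame = base frame: x ahead of the robot, y to its left, z up, the work surface at z = 0. Lengths are in m, angles in rad, forces in N, time in s.
With the tool pointing down it reaches from about 0.375 to 0.975 m from the base axis. Payload 3.8 kg.
Tool frame: the origin (TCP) lies between the finger pads; the fingertips stand 17 mm ahead of it and the grasp point (between the pads) lies 2 mm behind it; z points along the fingers, y is the line along which they close (so a half turn about z gives the same grasp; the last joint's range is limited). The gripper opens to 85 mm and grips with 20 to 120 N. Pads are 22 mm wide; open, the fingers measure 114 mm over their backs; the gripper's body (76 mm by 85 mm) begins 54 mm behind the grasp point. The pads swing forward as they close: fully open they stand 13 mm farther back than shut.
Start: joints at [1.309, 0.264, 1.604, -0, 1.274, -0.037], TCP at [0.15, 0.658, 0.248] pointing down, gripper open.
Joint ranges: [-2.63, 2.63], [-0.94, 2.18], [0.31, 2.57], [-1.31, 4.45], [0, 2.66], [-2.55, 2.55]. Speed limits (rad/s): [2.57, 2.57, 3.14, 3.14, 3.14, 3.14].

## Interface

Orientations are given as a rotation vector (axis times angle).
In Python, from workcell import bot gives the robot as it stands.
- The arm moves only by the tool play_rows, never from a script. Its argument "steps" is one flat list of numbers, 4 for each row, row after row: the shift along the tool's x, y, z in m, then the turn about the tool's z in rad. A call has 1 to 10 rows; each row is the pose to reach, as a shift and turn from the pose commanded when the call began, along the tool's axes at that moment; what a row does not reach only later rows make up. A row lasts 1/8 s, in which the tool goes at most 62.5 mm and 10.7 degrees, less where a joint would pass 70% of its speed; a pose out of reach is approached as far as the arm can. A call with a gripper value outside its range is refused whole. "jaw" is the closure in counts, from 0 (fully open) to 255 (shut), set as the call begins (left out, the last holds). The fingers move at their own pace and stop on an object; "grip_force" is the grip in N (left out, the last holds). Time passes only in rows, so rows that repeat a pose let the fingers close. It gives the time, the measured TCP pose, the force, the opening and the grip force at its end, in the units of the state.
- bot.read_state(): the state, without advancing time (a new reading comes with each control period).
- bot.read_camera(name): name is "scene" or "side" or "wrist"; returns a dict with "pixels" (420x560x3 uint8, blue, green, red), "mtx" (3x3 intrinsics, pixels), "dist" ([k1, k2, p1, p2, k3] as OpenCV has them; the pictures are not rectified), "R" (3x3) and "t" (3): a world point X has camera coordinates R X + t. Camera axes: x right, y down, z forward; pixel columns grow to the right and rows downward; lengths in m; the calibration is good to about 2 mm. A picture is of the moment at which its call begins. There is no depth.
- bot.finish_job(): hands the job in; it is judged then, once.
The state is a dict: "time": time; "q": joint angles; "joint_vel": joint speeds; "joint_torque": joint torques, N m; "tool_pos": TCP position; "tcp_rot": TCP orientation; "wrist_force": force on the tool from outside, world axes, zero at the start; "torque": the same for the moment, N m; "width": opening from 0.0 (shut) to 1.0 (fully open); "grip_force": force on a finger pad.
Only numpy, scipy, OpenCV 4.12 (cv2) and the standard library are available. Lean on these libraries where they do the work, as an engineer would, in place of code of your own. Each camera call takes 0.05 s, during which the arm holds its last target. There are 200 camera calls.

## Task

Fit the loose crank onto the square spindle of the clamping fixture and wind it clockwise until the wooden blank is gripped firmly between the two jaws; do not push the jaw itself. Then lift the crank off the spindle and set it down gently in the yellow tray, standing upright on its hub, leaving the blank clamped and the things around undisturbed.

Things in the scene. Friction and masses are not known exactly. Their poses are not given: they have to be found in the camera images.
- fixture: Clamping fixture fixed to the worktop: grey base plate 172 x 84 x 12 mm (x, y, z), blue spindle housing at its -x end (52 x 60 mm, 46 mm tall), blue fixed jaw at its +x end. Origin: centre of the underside; z up, x is the clamping direction. Spindle axis at x = -54 mm, y = 0. Jaws 80 mm wide, tops 40 mm above the worktop; the fixed jaw's steel face is at x = +64 mm.
- jaw: Moving jaw, blue, with a sprung steel face plate 80 mm wide; axes as the fixture's. It slides along the fixture's x, 14 mm towards the fixed jaw for each radian of the spindle. Its origin is at x = +2 mm of the fixture when the spindle reads 0; the gap between the faces is then 72 mm. The face plate gives up to 4 mm on springs (4 N/mm).
- jaw_face (a point): Centre of the moving jaw's sprung steel face, 26 mm above the worktop, 10 mm behind (-x) the jaw's origin while nothing presses it; axes as the fixture's.
- spindle (a joint): Angle of the square spindle, rad, 0 to 3.57; grows as it is wound clockwise seen from above, which closes the jaw. At 0 its flats are parallel to the fixture's sides. It needs 0.15 N m (2 to 3 N at the crank's knob) and stays where it is left. The 32 mm blank meets both faces at about 2.86, then winding grows stiffer; firmly gripped from 2.97 to 3.14 (5 N at the knob), solid beyond.
- spindle_foot (a point): Foot of the square spindle on its axis, 50 mm above the worktop, on the steel collar (50 mm across) on which the crank's hub comes to rest. z up; x and y are square to the spindle's flats and turn with it. The spindle is a 20 mm square, 16 mm tall, then tapers to a 10 mm square, 30 mm up in all.
- crank: Loose crank, 0.4 kg: steel hub 40 x 40 mm square, 48 mm tall, with a 23 mm square socket 33 mm deep from below; aluminium arm along +x (16 mm wide, 22 to 32 mm above the hub's underside); upright red knob 21 mm thick, 65 mm from the hub's axis, its top at 64 mm. Origin: centre of the hub's underside; z up. Graspable across the hub's y flats. Fits the spindle in any quarter turn.
- crank_knob (a point): Foot of the red knob on its axis, 65 mm along the crank's x and 32 mm above the hub's underside.
- tray: Yellow plastic tray fixed on the worktop, left or right of the fixture, 170 x 110 mm (x, y) outside, walls 4 mm thick, rim 12 mm high. Origin: centre of the underside, on the worktop; z up.
- tray_floor (a point): Centre of the tray's inner floor; axes as the tray's.
- blank: Dark wooden blank 32 x 130 x 24 mm (x, y, z), 0.1 kg, lying loose on the fixture's base plate between the jaws, its y roughly along the fixture's y. Origin: centre of its underside.
- screw_bin: Bystander: blue open bin of screws, 66 x 100 x 43 mm, origin under its centre; stands left or right of the fixture, opposite to the tray.
- orange_plug: Bystander: orange rubber plug with a knob, 35 mm across, 37 mm tall, origin under its centre.
- black_plug: Bystander: black rubber plug with a knob, 35 mm across, 37 mm tall, origin under its centre.
- stop_pin: Bystander: stepped steel pin standing, 30 mm across, 63 mm tall, origin under its centre.

How it is judged:
On the way, in this order (a step that is already met when the one before it is completed fails the run):
1. the crank sits fully down on the square spindle (horizontal distance between crank and spindle_foot below 0.004 m and z of crank in the frame of spindle_foot below 0.005 m and angle between crank's own z axis and vertical below 0.12 rad), for 0.2 s.
2. with the crank on the spindle, the blank is gripped between both jaw faces (horizontal distance between crank and spindle_foot below 0.004 m and contact force between jaw and blank above 3 N and x of blank in the frame of fixture above 0.046 m and x of jaw_face in the frame of fixture above 0.03 m and angle between the y axis of blank and the y axis of fixture, either way round below 0.05 rad and angle between blank's own z axis and vertical below 0.05 rad), for 0.2 s.
At the end, for the whole second after the job is handed in: The blank is gripped between both jaw faces (over 3 N), flat and square to them within 0.05 rad; the crank stands upright on its hub on the yellow tray's floor (tilt under 0.08 rad), at rest, hub wholly inside the rim (the arm may reach over it); bystanders as they were (contact force between jaw and blank above 3 N and x of blank in the frame of fixture above 0.046 m and x of jaw_face in the frame of fixture above 0.03 m and angle between the y axis of blank and the y axis of fixture, either way round below 0.05 rad and angle between blank's own z axis and vertical below 0.05 rad and z of crank in the frame of tray_floor between -0.004 and 0.005 m and x of crank in the frame of tray_floor between -0.065 and 0.065 m and y of crank in the frame of tray_floor between -0.035 and 0.035 m and angle between crank's own z axis and vertical below 0.08 rad and linear speed of crank below 0.02 m/s and height (world z) of crank below 0.02 m); the robot touches nothing.
It fails at once if the jaw is closed (faster than 10 mm/s) while the crank is off the spindle (horizontal distance between crank and spindle_foot above 0.02 m and velocity of joint spindle above 0.7 rad/s).
It fails at once if the jaw is pushed with the gripper (contact force between the fingers and jaw above 8 N).
It fails at once if the crank is dropped (faster than 0.6 m/s out of the fingers) (linear speed of crank above 0.6 m/s and contact force between the fingers and crank below 0.1 N).
It fails at once if the crank is tipped over (angle between crank's own z axis and vertical above 0.8 rad).
It fails at once if a bystander is moved by more than 20 mm or tipped over (distance of any of screw_bin, orange_plug, black_plug, stop_pin from where it was at the start of the episode above 0.02 m or angle between any of screw_bin, orange_plug, black_plug, stop_pin's own z axis and vertical above 0.5 rad).
It also fails if it takes over 72 s, if anything falls off the work surface, if the arm or the gripper's body presses on something with over 40 N, if the wrist force passes 120 N, or if a joint passes its speed limit or range.

## Working session

There is one attempt and no reset: what is moved stays moved. The work goes in short steps, Python scripts to look and compute and a tool call to move; the robot and the scene stay as the last step left them, time stands still between calls to the robot, and variables do not carry over. Pictures are saved under pics/ and viewed, at most 11 in all, crops included, and the job is handed in when it is done.

Besides the shell and the picture viewer there is one more tool, called after "Emit:" by a JSON object that holds its "name" and its "arguments", one argument or row to a line. play_rows: Moves the arm, as the interface text tells. Its arguments: {"type":"object","properties":{"steps":{"type":"array"},"jaw":{"type":"number"},"grip_force":{"type":"number"}},"required":["steps"]}

```bash
mkdir -p pics; ls; python3 - <<'E'
from workcell import bot
import cv2,pickle
d={}
for n in ["scene","side","wrist"]:
    c=bot.read_camera(n); d[n]=c; cv2.imwrite(f"pics/a_{n}.png",c["pixels"])
pickle.dump(d,open("a.pkl","wb"))
s=bot.read_state(); print({k:s[k] for k in("time","tool_pos","tcp_rot","wrist_force","width")})
E
```

```text
pics
{'time': 0.15, 'tool_pos': array([0.1503027 , 0.65747125, 0.24721747]), 'tcp_rot': array([-3.52384180e-01, -3.12145125e+00,  2.82306670e-03]), 'wrist_force': array([ 0.4767598 ,  0.13757183, -0.7711741 ]), 'width': 1.0037430833966952}
```

View pics/a_scene.png

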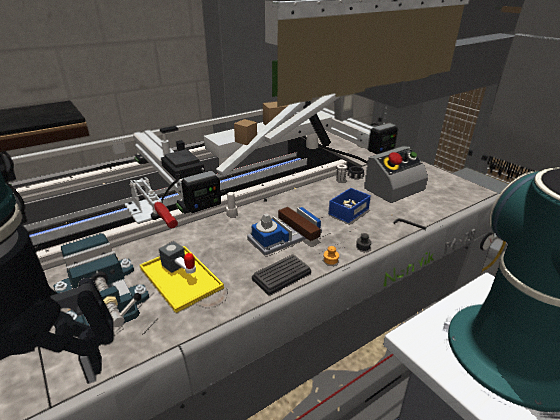

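View pics/a_side.png

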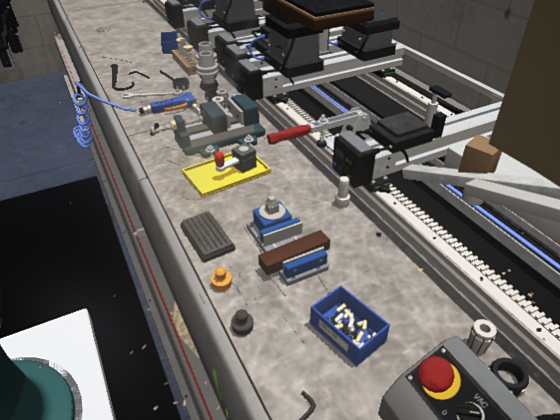

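The scene picture shows the crank in the yellow tray (hub near 171,253, red knob 188,260) and the fixture near 285,228. The side picture shows the crank hub at 243,157, the spindle at 271,205 and the blank at 295,252.

```bash
python3 - <<'E'
import cv2,pickle,numpy as np
d=pickle.load(open("a.pkl","rb"))
a=cv2.resize(d["scene"]["pixels"][195:315,130:330],None,fx=4,fy=4,interpolation=cv2.INTER_CUBIC)[:, :800]
cv2.imwrite("pics/b1.png",a)
b=cv2.resize(d["side"]["pixels"][135:285,170:370],None,fx=4,fy=4,interpolation=cv2.INTER_CUBIC)
cv2.imwrite("pics/b2.png",b)
for n,c in d.items(): print(n,-c["R"].T@c["t"],c["dist"],c["mtx"][0,0])
E
```

```text
scene [-0.15758337  0.60527112  0.57515498] [0.03719124 0.         0.         0.         0.        ] 397.0442922248153
side [ 0.21554762 -0.41898927  0.60215229] [-0.01216827  0.          0.          0.          0.        ] 464.051312408201
wrist [0.08012672 0.67315075 0.37234054] [0.00960744 0.         0.         0.         0.        ] 357.1593019522073
```

View pics/b1.png

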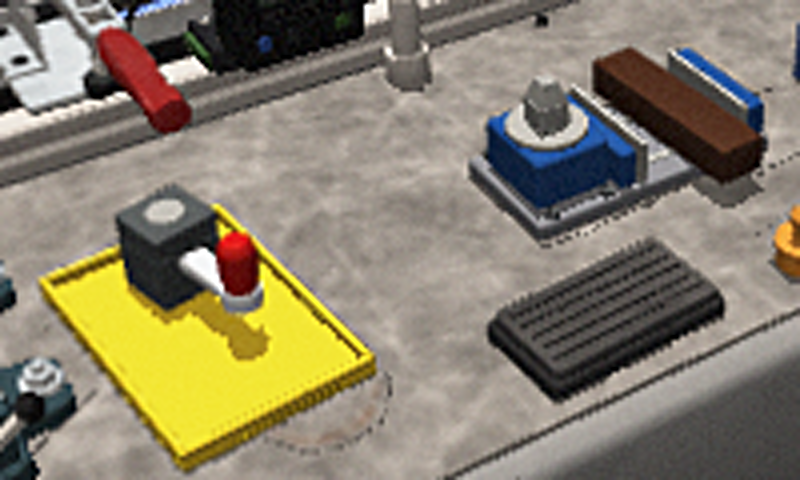

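View pics/b2.png

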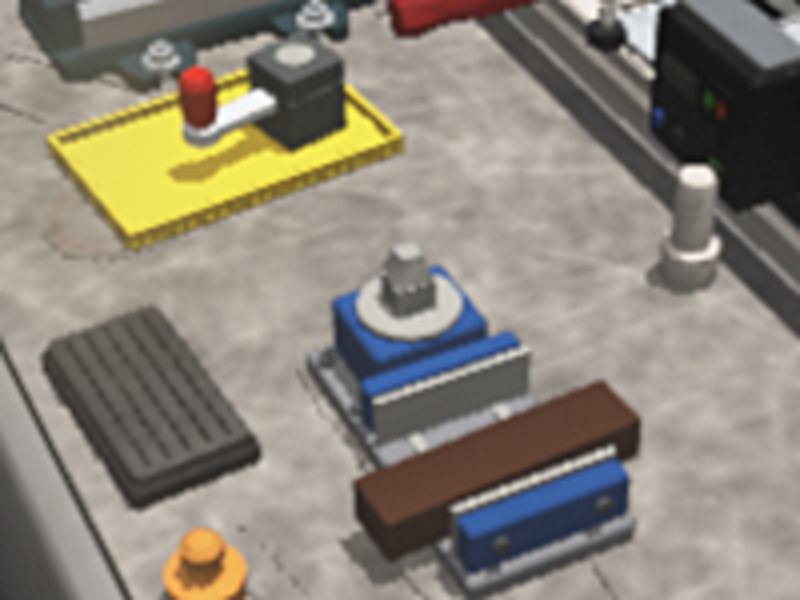

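```bash
cat > h.py <<'E'
import cv2,numpy as np,pickle
def onz(c,uv,z):
    p=cv2.undistortPoints(np.float64(uv).reshape(-1,1,2),c["mtx"],np.float64(c["dist"])).reshape(-1,2)
    r=np.c_[p,np.ones(len(p))]@c["R"]; o=-c["R"].T@c["t"]
    return o+r*((z-o[2])/r[:,2])[:,None]
def tri(cs,uvs):
    A=[];b=[]
    for c,uv in zip(cs,uvs):
        p=cv2.undistortPoints(np.float64(uv).reshape(-1,1,2),c["mtx"],np.float64(c["dist"])).reshape(2)
        d=c["R"].T@np.r_[p,1]; d/=np.linalg.norm(d); P=np.eye(3)-np.outer(d,d); A.append(P); b.append(P@-c["R"].T@c["t"])
    return np.linalg.solve(sum(A),sum(b))
def proj(c,X):
    return cv2.projectPoints(np.float64(X).reshape(-1,3),cv2.Rodrigues(c["R"])[0],c["t"],c["mtx"],np.float64(c["dist"]))[0].reshape(-1,2)
E
python3 - <<'E'
from h import *
d=pickle.load(open("a.pkl","rb"));S,D=d["scene"],d["side"]
s=lambda u,v:(130+u/4,195+v/4); t=lambda u,v:(170+u/4,135+v/4)
np.set_printoptions(precision=4,suppress=True)
L=[("hubtop",(165,212),(296,53),.051),("knobtop",(237,238),(198,72),.067),("spintop",(547,83),(406,249),.08),("collar",(545,122),(410,303),.05)]
for n,a,b,z in L: print(n,onz(S,s(*a),z)[0],onz(D,t(*b),z)[0],tri((S,D),(s(*a),t(*b))))
print("tray S",onz(S,[s(42,282),s(185,462),s(373,358),s(218,208)],.012))
print("tray D",onz(D,[t(52,140),t(135,240),t(402,140)],.012))
print("hub top corners S",onz(S,[s(115,214),s(163,245),s(218,215),s(172,185)],.051))
print("hub top corners D",onz(D,[t(248,60),t(288,80),t(344,60),t(304,38)],.051))
print("base S",onz(S,[s(470,165),s(548,232)],.012)); print("base D",onz(D,[t(310,355),t(470,590),t(633,520)],.012))
print("blank D",onz(D,[t(357,485),t(395,523),t(640,417),t(602,382)],.036));print("blank S",onz(S,[s(594,62),s(632,48),s(765,138),s(725,152)],.036))
print("movjaw D steel top",onz(D,[t(375,405),t(528,350)],.04));print("fixjaw D top steel",onz(D,[t(452,510),t(615,450)],.04))
E
```

```text
hubtop [0.5409 0.4073 0.051 ] [0.545  0.4068 0.051 ] [0.5444 0.4068 0.0498]
knobtop [0.4783 0.391  0.067 ] [0.4815 0.39   0.067 ] [0.4811 0.3905 0.0659]
spintop [0.4974 0.1898 0.08  ] [0.5043 0.1855 0.08  ] [0.504  0.1869 0.0772]
collar [0.5017 0.1888 0.05  ] [0.5043 0.1827 0.05  ] [0.506  0.1862 0.0467]
tray S [[0.57   0.4711 0.012 ]
 [0.401  0.4567 0.012 ]
 [0.4154 0.3496 0.012 ]
 [0.5795 0.3657 0.012 ]]
tray D [[0.4104 0.4459 0.012 ]
 [0.4201 0.3371 0.012 ]
 [0.5839 0.3539 0.012 ]]
hub top corners S [[0.5541 0.4302 0.051 ]
 [0.5143 0.4187 0.051 ]
 [0.5226 0.3847 0.051 ]
 [0.5623 0.395  0.051 ]]
hub top corners D [[0.5186 0.4126 0.051 ]
 [0.53   0.3835 0.051 ]
 [0.5656 0.3876 0.051 ]
 [0.5554 0.4192 0.051 ]]
base S [[0.5353 0.2218 0.012 ]
 [0.4536 0.2179 0.012 ]]
base D [[0.4639 0.2113 0.012 ]
 [0.4622 0.0431 0.012 ]
 [0.5441 0.0459 0.012 ]]
blank D [[0.4371 0.0991 0.036 ]
 [0.4417 0.0716 0.036 ]
 [0.5667 0.0792 0.036 ]
 [0.5638 0.107  0.036 ]]
blank S [[0.5601 0.1141 0.036 ]
 [0.5607 0.0836 0.036 ]
 [0.4322 0.0772 0.036 ]
 [0.4339 0.1062 0.036 ]]
movjaw D steel top [[0.464  0.137  0.04  ]
 [0.5425 0.1379 0.04  ]]
fixjaw D top steel [[0.4645 0.0638 0.04  ]
 [0.5436 0.063  0.04  ]]
```

```bash
cat >> h.py <<'E'
from scipy.spatial.transform import Rotation as Ro
def go(s,x,y,z,yang):
    "shift/turn in tool axes to a world TCP target and finger-line angle (deg)"
    R=Ro.from_rotvec(s["tcp_rot"]).as_matrix(); cur=np.degrees(np.arctan2(R[1,1],R[0,1]))
    print("yang",round(cur,2),"tilt",np.degrees(np.arccos(-R[2,2])).round(2),"tcp",np.round(s["tool_pos"],4),"q6",round(s["q"][5],3),"F",np.round(s["wrist_force"],1),"w",round(s["width"],3),"t",s["time"])
    print("shift",np.round(R.T@(np.array([x,y,z])-s["tool_pos"]),4),"turn",round(np.radians((cur-yang+180)%360-180),4))
E
python3 -c "
from h import *;from workcell import bot
go(bot.read_state(),.5435,.4065,.2,104.7)"
```

```text
yang 77.12 tilt 0.1 tcp [0.1503 0.6575 0.2472] q6 -0.037 F [ 0.5  0.1 -0.8] w 1.004 t 0.15
shift [-0.4393 -0.1569  0.0475] turn -0.4814
```

Emit:
{"name": "play_rows", "arguments": {
  "steps": [-0.05, -0.018, 0, -0.06, -0.1, -0.036, 0, -0.12, -0.155, -0.055, 0, -0.18, -0.21, -0.075, 0, -0.24, -0.265, -0.095, 0, -0.3, -0.32, -0.114, 0, -0.36, -0.37, -0.132, 0, -0.42, -0.41, -0.147, 0, -0.46, -0.439, -0.157, 0, -0.481, -0.439, -0.157, 0.02, -0.481],
  "jaw": 0,
  "grip_force": 60
}}

```text
time: 1.4
tool_pos: [0.5463, 0.4062, 0.2295]
tcp_rot: [-0.396, 3.113, 0.002]
wrist_force: [-0.4, 0.5, 1.0]
width: 1.003
grip_force: 0.0
```

```bash
python3 - <<'E'
from h import *;from workcell import bot
go(bot.read_state(),.5435,.4065,.2,104.7)
c=bot.read_camera("wrist"); pickle.dump(c,open("w1.pkl","wb")); cv2.imwrite("pics/w1.png",c["pixels"])
print(proj(c,[[.5435,.4065,.051],[.48,.39,.067]]))
E
```

```text
yang 104.49 tilt 0.23 tcp [0.5463 0.4062 0.2295] q6 -1.221 F [-0.4  0.5  1. ] w 1.003 t 1.4
shift [0.0028 0.0009 0.0295] turn -0.0036
[[285.67547211 187.67762933]
 [285.91212741 109.49313868]]
```

View pics/w1.png

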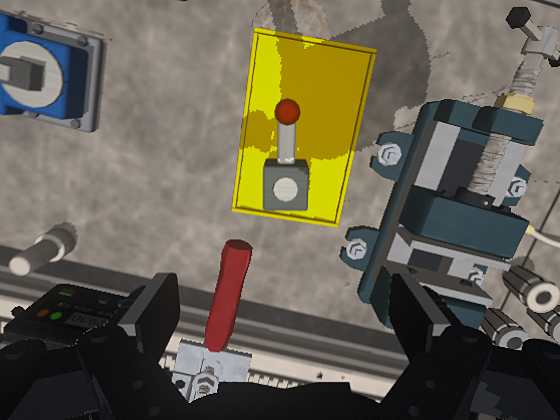

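```bash
python3 - <<'E'
from h import *;from workcell import bot
np.set_printoptions(precision=4,suppress=True)
c=pickle.load(open("w1.pkl","rb")); s=bot.read_state()
h=onz(c,[(285.5,188.5)],.051)[0]; k=onz(c,[(287.5,111)],.067)[0]
print(h,k,np.degrees(np.arctan2(*(k-h)[[1,0]]))%360)
t=onz(c,[(254,29),(376,49),(338,225),(234,210)],.012);print(t,t.mean(0))
for z in(.03,.08,.12):print("handle",onz(c,[(237,243)],z))
print("collar",onz(c,[(30,78)],.05), "spin top edge", onz(c,[(0,90)],.08))
d=pickle.load(open("a.pkl","rb"));print(tri((d["side"],c),((170+390/4,135+22/4),(228,246))))
go(s,h[0],h[1],.038,104.7)
E
```

```text
[0.5442 0.4065 0.051 ] [0.4808 0.3915 0.067 ] 193.35084047489886
[[0.423  0.347  0.012 ]
 [0.4116 0.4543 0.012 ]
 [0.5763 0.4701 0.012 ]
 [0.5872 0.3648 0.012 ]] [0.4995 0.409  0.012 ]
handle [[0.6135 0.3759 0.03  ]]
handle [[0.5923 0.3776 0.08  ]]
handle [[0.5754 0.3789 0.12  ]]
collar [[0.5084 0.1872 0.05  ]] spin top edge [[0.519  0.1865 0.08  ]]
[0.5918 0.3718 0.0791]
yang 104.55 tilt 0.23 tcp [0.543  0.4057 0.2244] q6 -1.22 F [-0.9 -0.4 -1.3] w 0.998 t 1.45
shift [-0.0022  0.0007  0.1864] turn -0.0026
```

The wrist picture confirms the crank (hub at 285,188; knob at 287,111, in line with the fingers); the toggle handle ends at 237,243 and stays clear.

Emit:
{"name": "play_rows", "arguments": {
  "steps": [-0.002, 0, 0.03, 0.01, -0.002, 0, 0.06, 0.01, -0.002, 0, 0.09, 0.01, -0.002, 0, 0.11, 0.01, -0.002, 0, 0.13, 0.01, -0.002, 0, 0.15, 0.01, -0.002, 0, 0.165, 0.01, -0.002, 0, 0.175, 0.01, -0.002, 0, 0.182, 0.01, -0.002, 0, 0.182, 0.01]
}}

```text
time: 2.7
tool_pos: [0.5453, 0.4074, 0.0459]
tcp_rot: [0.385, -3.117, 0.0]
wrist_force: [-0.1, 0.8, 0.1]
width: 1.002
grip_force: 0.0
```

```bash
python3 - <<'E'
from h import *;from workcell import bot
go(bot.read_state(),.5442,.4065,.042,104)
E
```

```text
yang 104.1 tilt 0.03 tcp [0.5453 0.4074 0.0459] q6 -1.212 F [-0.1  0.8  0.1] w 1.002 t 2.7
shift [ 0.0013 -0.0006  0.0039] turn 0.0017
```

Emit:
{"name": "play_rows", "arguments": {
  "steps": [0, 0, 0, 0, 0, 0, 0, 0, 0, 0, 0, 0, 0, 0, 0, 0, 0, 0, 0, 0, 0, 0, 0, 0, 0, 0, 0, 0, 0, 0, 0, 0],
  "jaw": 255,
  "grip_force": 80
}}

```text
time: 3.7
tool_pos: [0.5462, 0.4081, 0.0474]
tcp_rot: [-0.386, 3.116, 0.001]
wrist_force: [0.6, -1.2, 5.3]
width: 0.447
grip_force: 83.0
```

```bash
python3 - <<'E'
from h import *;from workcell import bot
go(bot.read_state(),.505,.187,.17,90)
E
```

```text
yang 104.11 tilt 0.12 tcp [0.5462 0.4081 0.0474] q6 -1.212 F [ 0.6 -1.2  5.3] w 0.447 t 3.7
shift [ 0.0936 -0.2043 -0.1229] turn 0.2462
```

Emit:
{"name": "play_rows", "arguments": {
  "steps": [0, 0, -0.008, 0, 0, 0, -0.02, 0, 0, 0, -0.04, 0, 0, 0, -0.065, 0, 0, 0, -0.09, 0, 0, 0, -0.11, 0, 0, 0, -0.125, 0, 0, 0, -0.125, 0, 0, 0, -0.125, 0]
}}

```text
time: 4.82
tool_pos: [0.5448, 0.4072, 0.1703]
tcp_rot: [0.385, -3.116, 0.001]
wrist_force: [-0.1, 0.2, -4.6]
width: 0.449
grip_force: 82.1
```

```bash
python3 - <<'E'
from h import *;from workcell import bot
go(bot.read_state(),.505,.187,.17,90)
c=bot.read_camera("wrist"); pickle.dump(c,open("w2.pkl","wb")); cv2.imwrite("pics/w2.png",c["pixels"])
go(bot.read_state(),.505,.187,.17,90)
E
```

```text
yang 104.1 tilt 0.1 tcp [0.5448 0.4072 0.1703] q6 -1.212 F [-0.1  0.2 -4.6] w 0.449 t 4.825
shift [ 0.0922 -0.2038  0.0005] turn 0.2462
yang 104.11 tilt 0.15 tcp [0.5446 0.4071 0.1698] q6 -1.212 F [-0.4  0.2 -4.1] w 0.448 t 4.875
shift [ 9.200e-02 -2.038e-01  2.000e-04] turn 0.2462
```

View pics/w2.png

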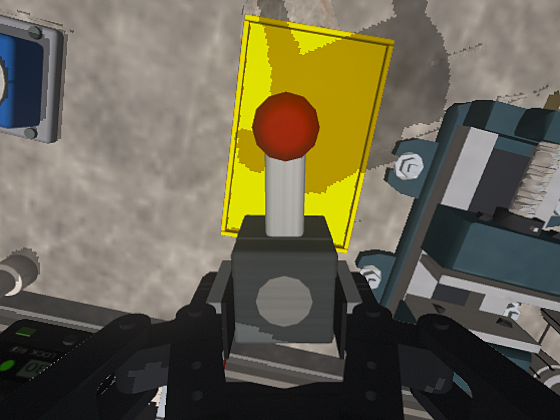

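The wrist picture shows the crank held squarely: hub disc at 284,301, knob at 286,126, hub top corners near (237,250), (331,250), (234,343), (336,343).

```bash
python3 - <<'E'
from h import *
from scipy.optimize import least_squares as ls
c=pickle.load(open("w2.pkl","rb"))
P=np.array([[0,0,48],[65,0,64],[20,20,48],[20,-20,48],[-20,20,48],[-20,-20,48]])/1e3
px=np.array([(284,301),(286,126),(237,250),(331,250),(234,343),(336,343)],float)
def f(p):
    X=Ro.from_euler("z",p[3]).apply(P)+p[:3]; return (proj(c,X)-px).ravel()
for sw in (0,1):
    if sw: px[[2,3,4,5]]=px[[3,2,5,4]]
    r=ls(f,[.545,.407,.13,3.38]); print(r.x[:3].round(4),np.degrees(r.x[3]),r.fun.round(1))
E
```

```text
[0.5443 0.4065 0.1246] 194.02943550325193 [ 0.6 -2.8 -0.7  2.6 -6.2  0.1  7.6  0.3  0.7 -0.7 -1.9 -0.4]
[0.5884 0.4178 0.0235] 193.88959680855058 [  0.6 -19.7  -0.8  70.  -75.7   4.5  77.2   4.8 -79.7 -36.4  78.6 -36.1]
```

```bash
python3 - <<'E'
from h import *;from workcell import bot
go(bot.read_state(),.54,.29,.17,90)
E
```

```text
yang 104.11 tilt 0.15 tcp [0.5446 0.4071 0.1698] q6 -1.212 F [-0.4  0.2 -4.1] w 0.448 t 4.875
shift [ 3.300e-02 -1.124e-01 -1.000e-04] turn 0.2462
```

Emit:
{"name": "play_rows", "arguments": {
  "steps": [0.004, -0.014, 0, 0.03, 0.012, -0.04, 0, 0.09, 0.02, -0.07, 0, 0.15, 0.027, -0.093, 0, 0.2, 0.031, -0.106, 0, 0.23, 0.033, -0.112, 0, 0.246, 0.033, -0.112, 0, 0.246, 0.033, -0.112, 0, 0.246]
}}

```text
time: 5.88
tool_pos: [0.5408, 0.2917, 0.1714]
tcp_rot: [-0.001, 3.141, 0.001]
wrist_force: [-0.1, 0.1, -3.4]
width: 0.447
grip_force: 82.1
```

```bash
python3 - <<'E'
from h import *;from workcell import bot
go(bot.read_state(),.505,.187,.17,90)
c=bot.read_camera("wrist"); pickle.dump(c,open("w3.pkl","wb"))
print(proj(c,[[.504,.1865,.05],[.504,.1865,.08]]))
u,v=proj(c,[[.504,.1865,.06]])[0].astype(int); x0=max(0,min(280,u-130));y0=max(0,min(220,v-100)); print(x0,y0)
cv2.imwrite("pics/w3.png",cv2.resize(c["pixels"][y0:y0+200,x0:x0+260],None,fx=3,fy=3,interpolation=cv2.INTER_CUBIC))
E
```

```text
yang 90.05 tilt 0.04 tcp [0.5408 0.2917 0.1714] q6 -1.118 F [-0.1  0.1 -3.4] w 0.447 t 5.875
shift [ 0.0359 -0.1046  0.0013] turn 0.0008
[[131.96857717 157.94859151]
 [111.88002888 164.97017081]]
0 60
```

View pics/w3.png

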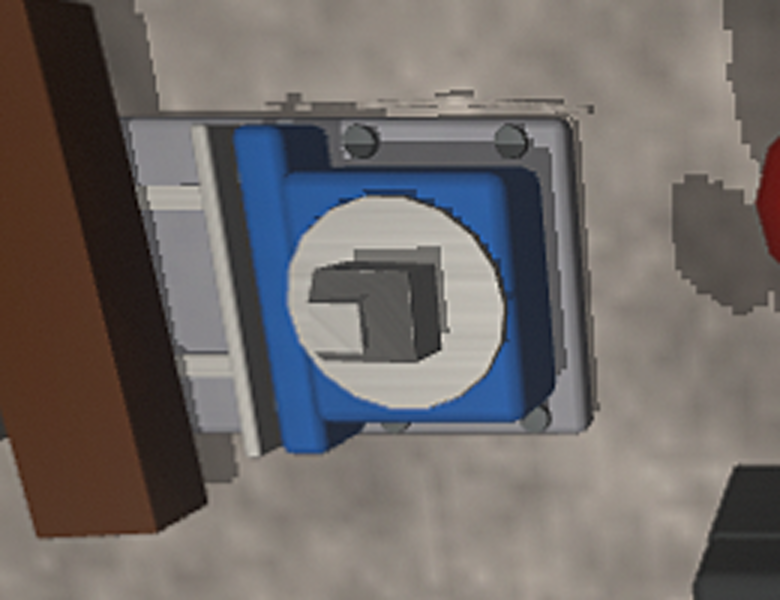

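```bash
python3 - <<'E'
from h import *;from workcell import bot
c=pickle.load(open("w3.pkl","rb")); f=lambda u,v:(u/3,60+v/3)
a=onz(c,[f(397,302)],.05)[0]; b=onz(c,[f(335,329)],.08)[0]; print(a.round(4),b.round(4))
e=onz(c,[f(200,432),f(585,433),f(130,118),f(570,118)],.012);
for i in(0,2): d=e[i+1]-e[i]; print(np.degrees(np.arctan2(d[1],d[0])))
# hub as seen in same view, for camera/TCP consistency
print(proj(c,[[.5405,.291,.171-.045+.048]]))
go(bot.read_state(),a[0],a[1],.15,90)
E
```

```text
[0.5059 0.1865 0.05  ] [0.5069 0.186  0.08  ]
89.94737638044353
90.25335224009247
[[283.84640054 298.81612677]]
yang 90.06 tilt 0.03 tcp [0.5408 0.2917 0.1714] q6 -1.118 F [-0.6  0.5 -3.5] w 0.445 t 5.925
shift [ 0.035  -0.1052  0.0213] turn 0.001
```

Emit:
{"name": "play_rows", "arguments": {
  "steps": [0.004, -0.012, 0, 0, 0.012, -0.036, 0, 0, 0.021, -0.062, 0, 0, 0.028, -0.085, 0, 0, 0.033, -0.099, 0, 0, 0.035, -0.105, 0.005, 0, 0.035, -0.105, 0.02, 0, 0.035, -0.105, 0.02, 0]
}}

```text
time: 6.92
tool_pos: [0.5043, 0.1859, 0.149]
tcp_rot: [0.001, -3.138, 0.001]
wrist_force: [0.3, -0.6, -3.7]
width: 0.45
grip_force: 82.0
```

```bash
python3 - <<'E'
from h import *;from workcell import bot
for i in range(3):
    go(bot.read_state(),.5062,.1867,.095,90); D=bot.read_camera("side")
S=bot.read_camera("scene")
pickle.dump((S,D),open("sd.pkl","wb"))
cv2.imwrite("pics/s4.png",np.hstack([cv2.resize(i["pixels"][y:y+100,x:x+80],None,fx=5,fy=5,interpolation=cv2.INTER_CUBIC) for i,x,y in((S,225,175),(D,230,130))]))
E
```

```text
yang 90.03 tilt 0.22 tcp [0.5043 0.1859 0.149 ] q6 -1.265 F [ 0.3 -0.6 -3.7] w 0.45 t 6.925
shift [-0.0021  0.0008  0.054 ] turn 0.0005
yang 90.04 tilt 0.16 tcp [0.5048 0.1862 0.1498] q6 -1.265 F [ 0.2  0.7 -3.1] w 0.448 t 6.975
shift [-0.0015  0.0006  0.0548] turn 0.0007
yang 90.05 tilt 0.08 tcp [0.5054 0.1863 0.1505] q6 -1.265 F [ 0.7 -0.8 -3. ] w 0.45 t 7.025
shift [-0.0009  0.0004  0.0555] turn 0.0008
```

View pics/s4.png

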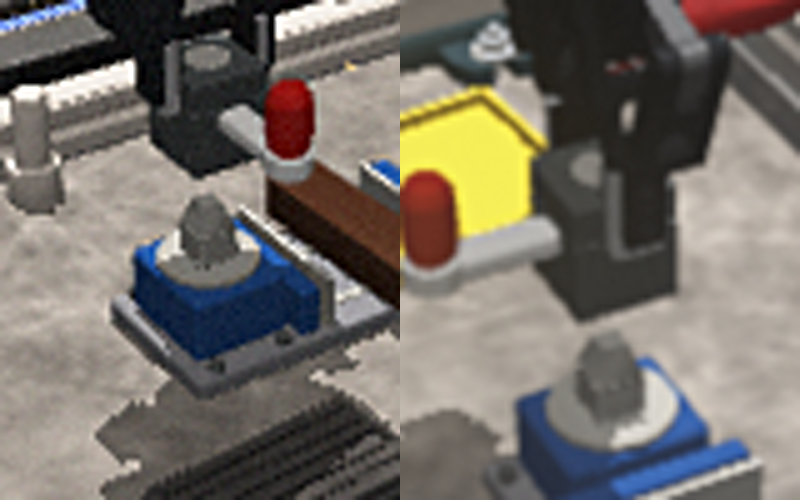

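Both views show the hub directly above the spindle (scene crop hub bottom ~208,165 over spindle tip 207,205; side crop hub bottom ~605,300 over tip 607,345), so I lower it.

Emit:
{"name": "play_rows", "arguments": {
  "steps": [-0.001, 0, 0.007, 0, -0.001, 0, 0.015, 0, -0.001, 0, 0.022, 0, -0.001, 0, 0.028, 0, -0.001, 0, 0.033, 0, -0.001, 0, 0.037, 0, -0.001, 0, 0.037, 0]
}}

```text
time: 8.0
tool_pos: [0.5064, 0.1859, 0.1139]
tcp_rot: [0.0, -3.141, 0.0]
wrist_force: [0.5, -0.1, -4.1]
width: 0.45
grip_force: 82.0
```

Emit:
{"name": "play_rows", "arguments": {
  "steps": [0, 0, 0.003, 0, 0, 0, 0.006, 0, 0, 0, 0.009, 0, 0, 0, 0.012, 0, 0, 0, 0.015, 0, 0, 0, 0.015, 0]
}}

```text
time: 8.75
tool_pos: [0.5064, 0.1858, 0.0989]
tcp_rot: [0.0, -3.141, 0.0]
wrist_force: [0.7, -0.2, -4.2]
width: 0.456
grip_force: 82.0
```

Emit:
{"name": "play_rows", "arguments": {
  "steps": [0, 0, 0.001, 0, 0, 0, 0.002, 0, 0, 0, 0.003, 0, 0, 0, 0.004, 0, 0, 0, 0.004, 0]
}}

```text
time: 9.38
tool_pos: [0.5066, 0.1859, 0.0952]
tcp_rot: [0.0, -3.141, 0.0]
wrist_force: [-0.5, -0.3, -4.2]
width: 0.45
grip_force: 82.0
```

Emit:
{"name": "play_rows", "arguments": {
  "steps": [0, 0, 0.001, 0, 0, 0, 0.002, 0, 0, 0, 0.003, 0, 0, 0, 0.004, 0, 0, 0, 0.004, 0]
}}

```text
time: 10.0
tool_pos: [0.5068, 0.186, 0.0933]
tcp_rot: [0.0, -3.142, 0.0]
wrist_force: [-5.5, -2.3, 10.9]
width: 0.449
grip_force: 83.9
```

Emit:
{"name": "play_rows", "arguments": {
  "steps": [0, 0, -0.0015, 0.05, 0, 0, -0.0015, 0.15, 0, 0, -0.0015, 0.25, 0, 0, -0.0015, 0.35, 0, 0, -0.0015, 0.45, 0, 0, -0.0015, 0.55, 0, 0, -0.0015, 0.65, 0, 0, -0.0015, 0.75, 0, 0, -0.0015, 0.8, 0, 0, -0.0015, 0.8]
}}

```text
time: 11.25
tool_pos: [0.5066, 0.1854, 0.0933]
tcp_rot: [1.222, 2.894, -0.002]
wrist_force: [-3.0, -4.4, 3.4]
width: 0.454
grip_force: 82.9
```

```bash
python3 - <<'E'
from h import *;from workcell import bot
s=bot.read_state();go(s,.5062,.1867,.095,90);print(s["torque"])
E
```

```text
yang 44.22 tilt 0.06 tcp [0.5066 0.1854 0.0933] q6 -0.466 F [-3.  -4.4  3.4] w 0.454 t 11.25
shift [ 0.0012  0.0006 -0.0017] turn -0.7991
[-0.63580551  0.44831131 -0.03648568]
```

Winding works with low force; continue.

Emit:
{"name": "play_rows", "arguments": {
  "steps": [0, 0, 0, 0.08, 0, 0, 0, 0.2, 0, 0, 0, 0.32, 0, 0, 0, 0.44, 0, 0, 0, 0.56, 0, 0, 0, 0.68, 0, 0, 0, 0.8, 0, 0, 0, 0.92, 0, 0, 0, 1.04, 0, 0, 0, 1.1]
}}

```text
time: 12.5
tool_pos: [0.5053, 0.1852, 0.0933]
tcp_rot: [-2.555, -1.827, 0.005]
wrist_force: [-6.3, -3.8, 8.0]
width: 0.455
grip_force: 83.4
```

Emit:
{"name": "play_rows", "arguments": {
  "steps": [0, 0, 0, 0.08, 0, 0, 0, 0.18, 0, 0, 0, 0.28, 0, 0, 0, 0.38, 0, 0, 0, 0.48, 0, 0, 0, 0.58, 0, 0, 0, 0.66, 0, 0, 0, 0.74, 0, 0, 0, 0.8, 0, 0, 0, 0.8]
}}

```text
time: 13.75
tool_pos: [0.5046, 0.1859, 0.0934]
tcp_rot: [-3.065, -0.689, 0.007]
wrist_force: [-9.1, -2.0, 9.0]
width: 0.452
grip_force: 83.7
```

```bash
python3 - <<'E'
from h import *;from workcell import bot
s=bot.read_state();go(s,.5062,.1867,.095,-90);print(s["torque"])
D=bot.read_camera("side");S=bot.read_camera("scene")
cv2.imwrite("pics/s5.png",np.hstack([cv2.resize(i["pixels"][y:y+100,x:x+80],None,fx=5,fy=5,interpolation=cv2.INTER_CUBIC) for i,x,y in((S,245,185),(D,245,180))]))
E
```

```text
yang -64.67 tilt 0.26 tcp [0.5046 0.1859 0.0934] q6 1.434 F [-9.1 -2.   9. ] w 0.452 t 13.75
shift [ 0.0018 -0.0001 -0.0017] turn 0.4421
[-0.34472859  1.47168054 -0.06597193]
```

View pics/s5.png

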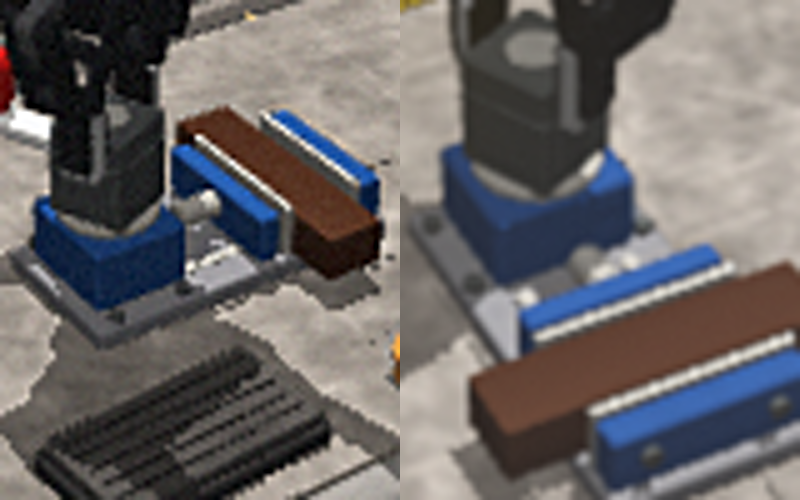

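The blank is being pushed toward the fixed jaw and a small gap is left (side crop, between the brown block and the steel at 690,360), so I keep winding.

Emit:
{"name": "play_rows", "arguments": {
  "steps": [-0.001, 0, 0, 0.05, -0.001, 0, 0, 0.12, -0.001, 0, 0, 0.19, -0.001, 0, 0, 0.25, -0.001, 0, 0, 0.3, -0.001, 0, 0, 0.34, -0.001, 0, 0, 0.34]
}}

```text
time: 14.72
tool_pos: [0.5044, 0.1862, 0.0933]
tcp_rot: [-3.136, -0.161, 0.005]
wrist_force: [-6.8, 1.1, 6.9]
width: 0.453
grip_force: 83.3
```

```bash
python3 - <<'E'
from h import *;from workcell import bot
s=bot.read_state();go(s,.5062,.1867,.095,-90);print(s["torque"])
E
```

```text
yang -84.14 tilt 0.18 tcp [0.5044 0.1862 0.0933] q6 1.774 F [-6.8  1.1  6.9] w 0.453 t 14.725
shift [ 0.0019 -0.0003 -0.0017] turn 0.1023
[ 0.08039707  1.187139   -0.04309133]
```

Emit:
{"name": "play_rows", "arguments": {
  "steps": [0, 0, 0, 0.04, 0, 0, 0, 0.08, 0, 0, 0, 0.12, 0, 0, 0, 0.12]
}}

```text
time: 15.22
tool_pos: [0.5044, 0.1864, 0.0933]
tcp_rot: [-3.14, 0.028, 0.004]
wrist_force: [-7.7, 1.9, 6.1]
width: 0.45
grip_force: 83.3
```

```bash
python3 - <<'E'
from h import *;from workcell import bot
s=bot.read_state();go(s,.5062,.1867,.095,-90);print(s["torque"])
E
```

```text
yang -91.01 tilt 0.18 tcp [0.5044 0.1864 0.0933] q6 1.893 F [-7.7  1.9  6.1] w 0.45 t 15.225
shift [ 0.0018 -0.0004 -0.0017] turn -0.0176
[0.16373251 1.21528954 0.07722545]
```

Emit:
{"name": "play_rows", "arguments": {
  "steps": [0, 0, 0, 0.03, 0, 0, 0, 0.06, 0, 0, 0, 0.06, 0, 0, 0, 0.06]
}}

```text
time: 15.72
tool_pos: [0.5044, 0.1864, 0.0933]
tcp_rot: [-3.138, 0.121, 0.005]
wrist_force: [-7.4, 0.9, 6.7]
width: 0.45
grip_force: 83.3
```

```bash
python3 - <<'E'
from h import *;from workcell import bot
s=bot.read_state();go(s,.5062,.1867,.095,-90);print(s["torque"])
D=bot.read_camera("side");S=bot.read_camera("scene")
cv2.imwrite("pics/s6.png",np.hstack([cv2.resize(i["pixels"][y:y+100,x:x+80],None,fx=5,fy=5,interpolation=cv2.INTER_CUBIC) for i,x,y in((S,245,185),(D,255,180))]))
E
```

```text
yang -94.43 tilt 0.18 tcp [0.5044 0.1864 0.0933] q6 1.953 F [-7.4  0.9  6.7] w 0.45 t 15.725
shift [ 0.0018 -0.0004 -0.0017] turn -0.0772
[0.24817355 1.23369772 0.1612628 ]
```

View pics/s6.png

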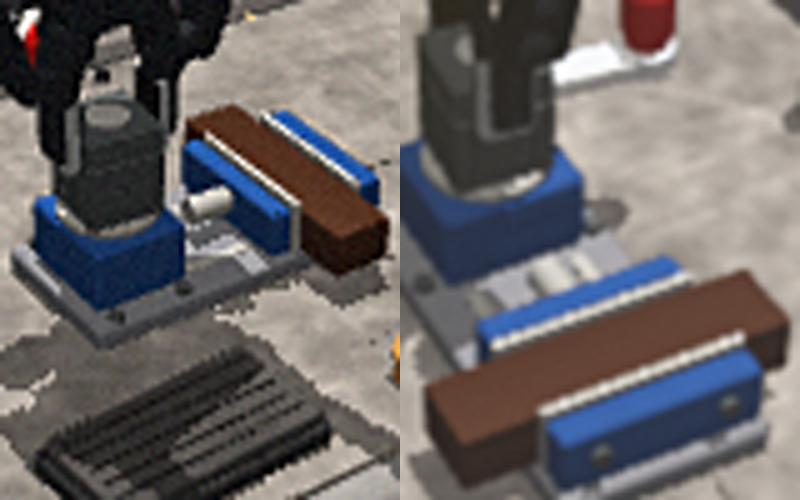

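The blank now sits flush between both steel faces in both views, and the torque has risen by 0.2 N m. I centre the play and lift off.

Emit:
{"name": "play_rows", "arguments": {
  "steps": [0, 0, 0, -0.05, 0, 0, 0, -0.1, 0, 0, 0, -0.15, 0, 0, 0, -0.15]
}}

```text
time: 16.32
tool_pos: [0.5054, 0.1858, 0.0933]
tcp_rot: [-3.139, -0.113, 0.001]
wrist_force: [-5.2, 0.3, 5.6]
width: 0.448
grip_force: 83.1
```

Emit:
{"name": "play_rows", "arguments": {
  "steps": [0, 0, -0.004, 0, 0, 0, -0.009, 0, 0, 0, -0.015, 0, 0, 0, -0.022, 0, 0, 0, -0.03, 0, 0, 0, -0.04, 0, 0, 0, -0.052, 0, 0, 0, -0.066, 0, 0, 0, -0.078, 0, 0, 0, -0.085, 0]
}}

```text
time: 17.58
tool_pos: [0.5063, 0.1857, 0.1791]
tcp_rot: [-3.139, -0.113, -0.002]
wrist_force: [-0.2, -0.2, -4.2]
width: 0.451
grip_force: 82.0
```

```bash
python3 - <<'E'
from h import *;from workcell import bot
s=bot.read_state();go(s,.492,.41,.175,-84.5);print(s["torque"])
E
```

```text
yang -85.89 tilt 0.09 tcp [0.5063 0.1857 0.1791] q6 1.804 F [-0.2 -0.2 -4.2] w 0.451 t 17.575
shift [ 0.0019 -0.2248  0.0042] turn -0.0242
[-0.01180561  0.01329586 -0.04704984]
```

Emit:
{"name": "play_rows", "arguments": {
  "steps": [-0.0005, -0.015, 0, 0, -0.001, -0.045, 0, 0, -0.002, -0.08, 0, 0, -0.0025, -0.115, 0, 0, -0.003, -0.15, 0, 0, -0.004, -0.18, 0, 0, -0.005, -0.205, 0, 0, -0.005, -0.22, 0, 0, -0.005, -0.225, 0, 0, -0.005, -0.225, 0, 0]
}}

```text
time: 18.82
tool_pos: [0.4847, 0.4092, 0.1776]
tcp_rot: [3.139, 0.113, -0.0]
wrist_force: [0.5, -0.2, -3.9]
width: 0.452
grip_force: 82.0
```

Emit:
{"name": "play_rows", "arguments": {
  "steps": [0, 0, 0.015, 0, 0, 0, 0.035, 0, 0, 0, 0.055, 0, 0, 0, 0.075, 0, 0, 0, 0.09, 0, 0, 0, 0.102, 0, 0, 0, 0.112, 0, 0, 0, 0.118, 0, 0, 0, 0.121, 0, 0, 0, 0.121, 0]
}}

```text
time: 20.08
tool_pos: [0.4848, 0.4097, 0.057]
tcp_rot: [-3.139, -0.113, -0.0]
wrist_force: [-0.0, -0.1, -3.6]
width: 0.452
grip_force: 82.1
```

```bash
python3 - <<'E'
from h import *;from workcell import bot
s=bot.read_state();go(s,.485,.41,.0465,-86)
E
```

```text
yang -85.89 tilt 0.02 tcp [0.4848 0.4097 0.057 ] q6 2.161 F [-0.  -0.1 -3.6] w 0.452 t 20.075
shift [ 0.0003 -0.0003  0.0105] turn 0.0019
```

Emit:
{"name": "play_rows", "arguments": {
  "steps": [0, 0, 0.002, 0, 0, 0, 0.004, 0, 0, 0, 0.006, 0, 0, 0, 0.0075, 0, 0, 0, 0.009, 0, 0, 0, 0.01, 0, 0, 0, 0.01, 0]
}}

```text
time: 20.95
tool_pos: [0.4847, 0.4096, 0.0474]
tcp_rot: [3.14, 0.113, -0.0]
wrist_force: [-2.0, -2.3, 1.8]
width: 0.449
grip_force: 82.6
```

Emit:
{"name": "play_rows", "arguments": {
  "steps": [0, 0, 0, 0, 0, 0, 0, 0, 0, 0, 0, 0, 0, 0, 0, 0, 0, 0, 0, 0, 0, 0, 0, 0],
  "jaw": 0,
  "grip_force": 20
}}

```text
time: 21.7
tool_pos: [0.4846, 0.4096, 0.0467]
tcp_rot: [3.14, 0.113, -0.0]
wrist_force: [0.6, 0.2, -0.5]
width: 1.0
grip_force: 0.0
```

Emit:
{"name": "play_rows", "arguments": {
  "steps": [0, 0, -0.01, 0, 0, 0, -0.025, 0, 0, 0, -0.045, 0, 0, 0, -0.07, 0, 0, 0, -0.1, 0, 0, 0, -0.13, 0, 0, 0, -0.15, 0, 0, 0, -0.16, 0, 0, 0, -0.16, 0]
}}

```text
time: 22.82
tool_pos: [0.4849, 0.4097, 0.2075]
tcp_rot: [-3.139, -0.113, -0.002]
wrist_force: [-0.3, -0.0, -0.1]
width: 1.003
grip_force: 0.0
```

```bash
python3 - <<'E'
from h import *;from workcell import bot
s=bot.read_state();go(s,.485,.41,.0465,-86)
D=bot.read_camera("side");S=bot.read_camera("scene")
cv2.imwrite("pics/s7.png",np.hstack([cv2.resize(i["pixels"][y:y+150,x:x+w],None,fx=2.66,fy=2.66,interpolation=cv2.INTER_CUBIC) for i,x,y,w in((S,130,185,160),(D,180,135,140))]))
np.set_printoptions(precision=4,suppress=True)
E
```

```text
yang -85.89 tilt 0.07 tcp [0.4849 0.4097 0.2075] q6 2.161 F [-0.3 -0.  -0.1] w 1.003 t 22.825
shift [-0.00e+00 -1.00e-04  1.61e-01] turn 0.002
```

View pics/s7.png

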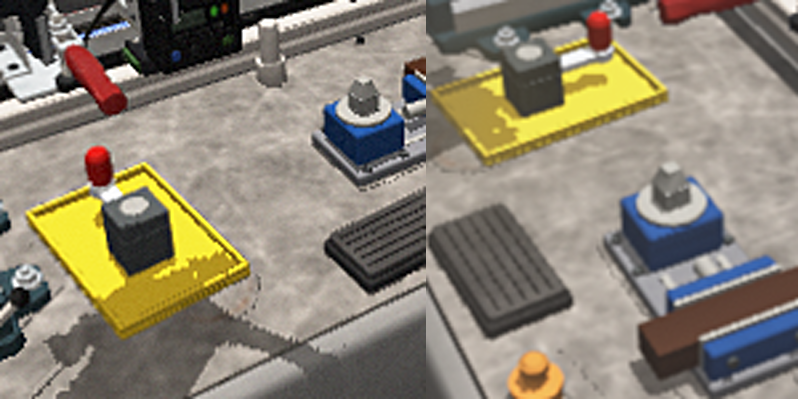

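The crank stands upright in the tray (hub at 138,230 in the scene crop and 532,78 in the side crop). The blank is still clamped and the bystanders have not moved.

```bash
python3 -c "
from workcell import bot
print(bot.finish_job())"
```

```text
the job is handed in; nothing more can be done
None
```

I wound the crank until the blank was gripped, then set it upright in the yellow tray; the final pictures show the blank still clamped and the surroundings undisturbed. I handed the job in at about 23 s, but no verdict came back.

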